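# Lay the square to the pencil mark

## Robot

A 6-joint arm with a two-finger parallel gripper is mounted at the origin on the work surface. World frame = base frame: x ahead of the robot, y to its left, z up, the work surface at z = 0. Lengths are in m, angles in degrees, forces in N, time in s.
With the tool pointing down it reaches from about 0.25 to 0.725 m from the base axis. Payload 9.7 kg.
Tool frame: the origin (TCP) lies at the very end of the fingers, on their centre line; the grasp point (between the pads) lies 19 mm behind it; y points along the fingers, x is the direction in which the jaws open and shut, and the axes are right-handed (so a half turn about y gives the same grasp; the last joint's range is limited). The gripper opens to 85 mm and grips with 20 to 120 N. Pads are 22 mm wide; open, the fingers measure 114 mm over their backs; the gripper's body (76 mm by 85 mm) begins 54 mm behind the grasp point. The pads swing forward as they close: fully open they stand 13 mm farther back than shut.
Start: joints at [-66.864, 4.979, 10.078, 95.1, 0, 90], TCP at [0.216, -0.506, 0.231] pointing down, gripper open.
Joint ranges: [-179.16, 179.16], [-48.56, 103.87], [-65.8, 70.77], [-126.05, 130.52], [-82.76, 87.17], [-180, 180]. Speed limits (degrees/s): [127.2, 127.2, 147.25, 180, 180, 180].

## Interface

Orientations are given as [roll, pitch, yaw] about the fixed x, y, z axes, in that order (R = Rz(yaw) Ry(pitch) Rx(roll)).
In Python, from workcell import bot gives the robot as it stands.
- The arm moves only by the shell command python3 -m jog 'ROWS' [FORCE]. ROWS is JSON, a list of rows, each a list of 7 numbers: the closure, from 0 (fully open) to 1 (shut), then the shift along the world's x, y, z in units of 25 mm (1.0 is 25 mm), then the turn, a rotation vector about the world's x, y, z in units of 5 degrees (1.0 is 5 degrees). A call has 1 to 5 rows; each row is the pose to reach, as a shift and turn from the pose commanded when the call began; what a row does not reach only later rows make up. A row lasts 1/10 s, in which the tool goes at most 50 mm and 8.59 degrees, less where a joint would pass 70% of its speed; a pose out of reach is approached as far as the arm can. A call with a gripper value outside its range is refused whole. The fingers move at their own pace and stop on an object; FORCE is the grip in N (left out, the last holds). Time passes only in rows, so rows that repeat a pose let the fingers close. It gives the time, the measured TCP pose, the force and the opening at its end, in the units of the state.
- bot.get_obs(): the state, without advancing time (a new reading comes with each control period).
- bot.camera(name): name is "side" or "top"; returns (picture, depth): 400x640x3 uint8, red, green, blue; 400x640 float32, m along the optical axis (not along the pixel's ray), 0 where there is no reading.
- bot.camera_model(name): a dict with "fx", "fy", "cx", "cy" (pixels), "rvec" (rotation vector, rad) and "tvec" (3), from world to camera coordinates, as OpenCV has them. Camera axes: x right, y down, z forward; pixel columns grow to the right and rows downward; lengths in m; the calibration is good to about 2 mm. A picture is of the moment at which its call begins. camera_model takes no time and is no camera call.
- bot.job_done(): hands the job in, once; it reports no verdict.
Trained networks look in the newest picture that a camera, given by its name, has taken for a name from the list of things; names that differ only in an ending like _2 or _b are one class to them, and where a whole thing is asked for, a point or a joint stands for the part that bears it (a point fixed in the world has none). Each returns a list of dicts, best first, with "conf" (0 to 1); they miss things now and then, are a little off and sometimes report something else, mostly with a low value. They report only what shows in the picture. A call takes as long as a camera call. They do not tell look-alikes from the thing itself.
- bot.regions_of(camera, label): "pixels" (400x640 bool, what is visible of it) and "point" ([row, column] in pixels, amid what is visible of it).
The state is a dict: "time": time; "q": joint angles; "qd": joint speeds; "joint_efforts": joint torques, N m; "ee_pos": TCP position; "tcp_rot": TCP orientation; "wrist_force": force on the tool from outside, world axes, zero at the start; "torque": the same for the moment, N m; "opening": finger opening in m.
Only numpy, scipy, OpenCV 4.12 (cv2) and the standard library are available. Lean on these libraries where they do the work, as an engineer would, in place of code of your own. Each camera call takes 0.05 s, during which the arm holds its last target. There are 200 camera calls.

## Task

Get the square ready for scribing a cut line across the clamped board: set it down gently on the bench with its blade over the board, then press its thick stock flush, without ramming it, against the board's near edge (the one facing the robot), with the outer edge of the blade (the edge level with the end of the stock) at the pencil mark. Leave it lying there, flat and released, and leave the other things on the bench alone.

Things in the scene. Friction and masses are not known exactly. Their poses are not given: they have to be found in the camera images.
- square: Loose L-shaped square, about 0.55 kg, stock down on the bench. Origin: centre of the stock's underside. Stock: dark steel bar, x -14..14, y -65..65, z 0..20 mm. Blade: flat aluminium strip on top of its +y end, x -14..164, y 33..65, z 20..23 mm, so it clears the board. The face x = +14 goes against the board. Only y -65..33 of the stock is clear of the blade
- board: Pale wooden board 160 (x) x 300 (y) x 19 mm thick, fixed to the bench. Origin: centre of its underside; near edge (straight, facing the robot) at x = -80 mm. A screw clamp holds it at the far right corner (x 45..105, y -135..-105, up to 75 mm above the bench)
- mark: Pencil mark on the board: a dark line 3 mm wide, 45 mm long on the board's top, starting at the near edge and square to it, also 10 mm down the edge. Origin: on the top (19 mm up) at the near edge, centre of the line; x runs into the board, y along the edge, as the board's axes. With the square in place its blade and stock lie on the -y side of this line
- square_face_blade_end (a point): Point on the square at x 14, y 60, z 10 mm: on the stock's face that goes against the board, near the blade's end
- square_face_free_end (a point): Point on the square at x 14, y -60, z 10 mm: on the same face, near its free end
- square_corner (a point): Point on the square at x 14, y 65, z 20 mm: where the blade's outer edge leaves the stock's face; belongs at the mark
- tape_measure: Bystander: tape measure 66 x 38 x 61 mm standing on its edge; origin at centre of underside
- sanding_block: Bystander: cork sanding block 68 x 115 x 26 mm; origin at centre of underside
- pencil: Bystander: flat carpenter's pencil stub 14 x 122 x 8 mm along its y, lying on the board; origin at centre of underside
- glue: Bystander: white glue bottle 56 mm across, 150 mm tall; origin at centre of underside
Mind the look-alikes: they are no part of the job. Of the things like the square, leave any that is yellow; of the rest the smaller one is meant.

How it is judged (in metres and radians):
On the way:
1. the stock is pressed against the board's near edge (over 1 N, both ends of its face within 2.5 mm of the edge, square on the bench) (contact force between square and board above 1 N and x of square_face_blade_end in the frame of board between -0.0825 and -0.077 m and x of square_face_free_end in the frame of board between -0.0825 and -0.077 m and height (world z) of square below 0.006 m), for 0.1 s.
At the end, for the whole second after the job is handed in: The square is released and at rest, lying flat with its stock on the bench (underside within 3 mm, tilt under 0.03 rad), both ends of the stock's face within 1.5 mm of the board's near edge, and the blade's outer edge within 3 mm of the pencil mark's centre (x of square_face_blade_end in the frame of board between -0.0815 and -0.077 m and x of square_face_free_end in the frame of board between -0.0815 and -0.077 m and y of square_corner in the frame of mark between -0.003 and 0.003 m and height (world z) of square below 0.003 m and angle between square's own z axis and vertical below 0.03 rad and linear speed of square below 0.01 m/s and contact force between square and the arm below 0.1 N and contact force between square and the fingers below 0.1 N); the robot touches nothing.
It fails at once if the square is rammed against the board (over 40 N) (contact force between square and board above 40 N).
It fails at once if the square is dropped: out of the fingers with its underside over 25 mm above the bench (height (world z) of square above 0.025 m and contact force between square and the fingers below 0.05 N).
It fails at once if a bystander is moved over 20 mm (distance of any of tape_measure, sanding_block, pencil, glue from where it was at the start of the episode above 0.02 m).
It also fails if it takes over 64 s, if anything falls off the work surface, if the arm or the gripper's body presses on something with over 40 N, if the wrist force passes 120 N, or if a joint passes its speed limit or range.

## Working session

There is one attempt and no reset: what is moved stays moved. The work goes in short steps, Python scripts to look and compute and a shell command to move; the robot and the scene stay as the last step left them, time stands still between calls to the robot, and variables do not carry over. Pictures are saved under pics/ and viewed, about 8 in all and at most 12, crops included, and the job is handed in when it is done.

```bash
mkdir -p pics; ls; cat > h.py <<'E'
import numpy as np, cv2
from workcell import bot
def snap(n,f):
    p,d=bot.camera(n); cv2.imwrite('pics/'+f,p[:,:,::-1]); return p,d
def world(n,d,rows,cols):
    m=bot.camera_model(n); R=cv2.Rodrigues(np.array(m['rvec'],float))[0]; t=np.array(m['tvec'],float)
    z=d[rows,cols]; c=np.stack([(cols-m['cx'])/m['fx']*z,(rows-m['cy'])/m['fy']*z,z],-1)
    return (c-t)@R
def ray(n,r,c,h):
    m=bot.camera_model(n); R=cv2.Rodrigues(np.array(m['rvec'],float))[0]; t=np.array(m['tvec'],float)
    o=-R.T@t; v=R.T@np.array([(c-m['cx'])/m['fx'],(r-m['cy'])/m['fy'],1]); return o+v*(h-o[2])/v[2]
E
python3 - <<'E'
from h import *
print(bot.get_obs())
for n in('top','side'):
    p,d=snap(n,n+'0.png')
    for l in('square','board','mark','tape_measure','sanding_block','pencil','glue'):
        for r in bot.regions_of(n,l):
            m=r['pixels']&(d>0); a,b=np.nonzero(m); 
            if len(a)==0: continue
            w=world(n,d,a,b); rect=cv2.minAreaRect(w[:,:2].astype(np.float32)*1000)
            print(n,l,round(r['conf'],2),r['point'],len(a),np.round(np.median(w,0),3),'zr',np.round(np.percentile(w[:,2],[5,95]),3),np.round(rect[0]),np.round(rect[1]),round(rect[2],1),p[a,b].mean(0).round())
E
```

```text
pics
{'time': 0.0, 'q': array([-6.68653157e+01,  5.01336835e+00,  1.00335214e+01,  9.50996772e+01,
       -3.60443821e-04,  8.99998768e+01]), 'qd': array([-0.00702565,  0.0522297 , -0.01260601,  0.01335981,  0.02783098,
       -0.03029122]), 'joint_efforts': array([ 2.56618318e-03, -5.20385563e+01,  4.64808404e+01,  1.63501682e-02,
        1.66265731e-04,  1.77231550e-05]), 'ee_pos': array([ 0.21599836, -0.50555738,  0.23055295]), 'tcp_rot': array([-9.00003603e+01,  7.95241168e-02, -6.68651925e+01]), 'wrist_force': array([0.68353126, 0.1628034 , 0.88782281]), 'torque': array([0.01693593, 0.01322169, 0.01260126]), 'opening': 0.0856078065494533}
top square 0.92 [194.0, 247.0] 756 [0.489 0.335 0.022] zr [0.017 0.026] [531. 303.] [193. 127.] 9.5 [189. 186. 177.]
top square 0.84 [288.1, 256.5] 1539 [0.196 0.281 0.029] zr [0.011 0.034] [232. 238.] [182. 249.] 67.6 [183. 181. 172.]
top square 0.58 [183.0, 200.3] 892 [0.538 0.497 0.021] zr [-0.002  0.026] [492. 531.] [189. 141.] 20.5 [236. 211.   3.]
top board 0.74 [157.9, 377.9] 3987 [ 0.615 -0.115  0.02 ] zr [0.015 0.025] [ 630. -116.] [19
[... 1541 characters left out ...]
2 0.038] zr [0.004 0.059] [801. 154.] [43. 75.] 68.5 [113.  98.  45.]
side sanding_block 0.94 [349.2, 335.8] 2405 [ 0.423 -0.418  0.025] zr [0.003 0.027] [ 428. -393.] [141.  76.] 88.3 [161. 119.  85.]
side sanding_block 0.57 [157.6, 312.5] 460 [0.472 0.329 0.02 ] zr [-0.001  0.023] [520. 320.] [212. 129.] 25.7 [144. 142. 135.]
side sanding_block 0.53 [259.9, 403.0] 284 [ 0.618 -0.216  0.025] zr [0.02  0.028] [ 622. -212.] [119.  20.] 10.5 [94. 64. 47.]
side pencil 0.69 [259.9, 400.1] 307 [ 0.612 -0.217  0.025] zr [0.018 0.028] [ 617. -210.] [115.  26.] 8.5 [95. 65. 48.]
side glue 0.93 [308.6, 451.1] 1811 [ 0.631 -0.414  0.081] zr [0.011 0.149] [ 670. -353.] [166.  59.] 58.6 [145. 132. 119.]
```

View pics/top0.png

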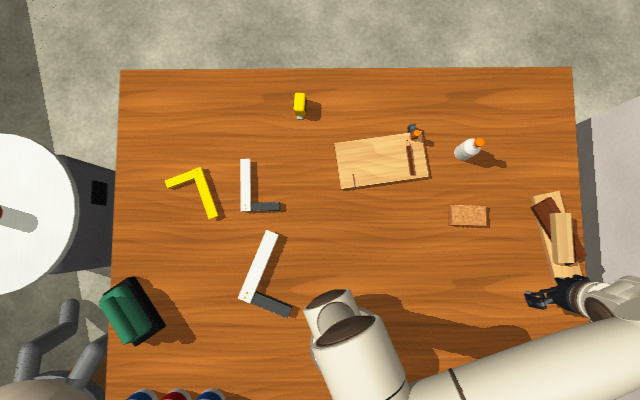

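View pics/side0.png

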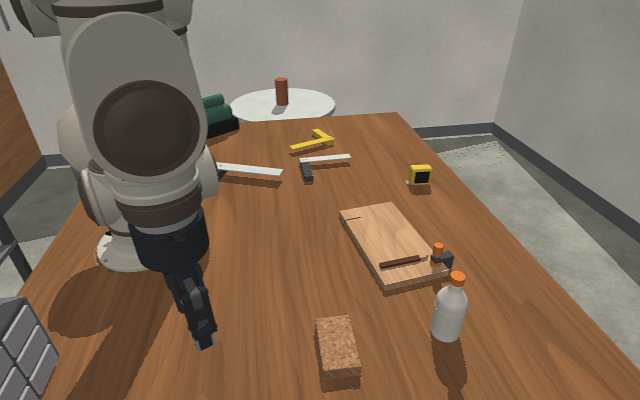

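The wanted square is the smaller aluminium one: blade at col 246, rows 159–211, stock to its right at row 207. The larger one is at (265,275) and the yellow one at (195,190). On the board the mark is at about (354,182), the pencil is at (410,158), and the clamp is at the far right.

```bash
cat >> h.py <<'E'
def onplane(n,rows,cols,h): return np.array([ray(n,r,c,h) for r,c in zip(rows,cols)])
def blade(n,p,box,h=0.023):
    # soft-whiteness weighted centroid and axis of the aluminium blade, on its top plane
    r0,r1,c0,c1=box; s=p[r0:r1,c0:c1].astype(float).min(2)
    bg=np.percentile(s,20); fg=np.percentile(s,99); w=np.clip((s-bg-.15*(fg-bg))/(.75*(fg-bg)),0,1)
    k=(w>.3).astype(np.uint8); nl,lab,st,_=cv2.connectedComponentsWithStats(k); i=1+np.argmax(st[1:,4])
    w=w*cv2.dilate((lab==i).astype(np.uint8),np.ones((3,3)))
    a,b=np.nonzero(w>0); P=onplane(n,a+r0,b+c0,h)[:,:2]; ww=w[a,b]
    c=np.average(P,axis=0,weights=ww); C=np.cov(P.T,aweights=ww); e,v=np.linalg.eigh(C)
    u=v[:,1]*np.sign(v[0,1]); L=np.sqrt(12*e[::-1]); return c,np.degrees(np.arctan2(u[1],u[0])),L
E
python3 - <<'E'
from h import *
p=cv2.imread('pics/top0.png')[:,:,::-1]; q=cv2.imread('pics/side0.png')[:,:,::-1]
for n,im,b in(('top',p,(150,220,232,290)),('side',q,(148,172,294,356))):
    c,y,L=blade(n,im,b); R=cv2.Rodrigues(np.array([0,0,np.radians(y)]))[0][:2,:2]
    o=c-R@[.075,.049]; print(n,c,y,L,'origin',o,'stock free mid',o+R@[0,-.016])
cr=lambda im,r0,r1,c0,c1,f:cv2.resize(im[r0:r1,c0:c1],None,fx=f,fy=f,interpolation=cv2.INTER_NEAREST)
A=cr(p,120,200,325,435,7)
cv2.imwrite('pics/cropA.png',A[:,:,::-1])
E
```

```text
top [0.53186725 0.34133502] 1.1648294401808597 [0.17705038 0.03390719] origin [0.45787886 0.29082049] stock free mid [0.45820412 0.2748238 ]
side [0.53086074 0.34102186] 1.3441997873498923 [0.17836492 0.03487699] origin [0.45703085 0.29027595] stock free mid [0.45740619 0.27428035]
```

View pics/cropA.png

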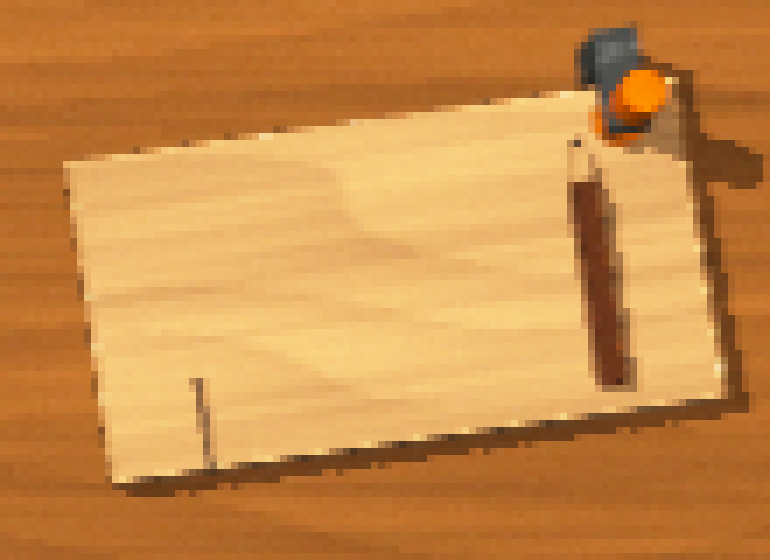

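The crop shows the mark running from near (352,174) to (355,186) in full pixels. The near edge runs from about (341,189) to (428,177), with dark shadow below it.

```bash
python3 - <<'E'
from h import *
def cross(v,idx):  # half-level bright->dark crossing, last bright to dark
    hi,lo=np.percentile(v,85),v.min(); t=(hi+lo)/2
    for i in range(len(v)-1):
        if v[i]>=t>v[i+1]: return idx[0]+i+(v[i]-t)/(v[i]-v[i+1])
p=cv2.imread('pics/top0.png').astype(float).sum(2)
E=[]
for c in range(346,426):
    if 350<=c<=358: continue
    r=189-(c-341)*12/87; i=np.arange(int(r)-5,int(r)+5); x=cross(p[i,c],i)
    if x: E.append((x,c))
E=np.array(E); P=onplane('top',E[:,0],E[:,1],.019)[:,:2]
vx,vy,x0,y0=cv2.fitLine((P*1000).astype(np.float32),cv2.DIST_HUBER,0,.01,.01).ravel()
if vy<0: vx,vy=-vx,-vy
th=np.arctan2(-vx,vy); ey=np.array([vx,vy]); ex=np.array([vy,-vx])
res=(P*1000-[x0,y0])@ex; print('board yaw',np.degrees(th),'res std',res.std())
M=[]
for r in range(175,185):
    c0=352.5+(r-174)*.2; i=np.arange(int(c0)-4,int(c0)+6); v=p[r,i]; b=np.interp(i,[i[0],i[1],i[-2],i[-1]],[v[0],v[1],v[-2],v[-1]])
    w=np.clip(b-v-15,0,None); M.append((r,(w*i).sum()/w.sum(),w.sum()))
M=np.array(M); Q=onplane('top',M[:,0],M[:,1],.019)[:,:2]*1000
s=(Q-[x0,y0])@ey; print('mark along edge',s.round(1),'mean',np.median(s))
m=np.array([x0,y0])+np.median(s)*ey; print('mark origin mm',m)
k=(P[:,]*1000-[x0,y0])@ey; print('edge ext',k.min(),k.max())
# target square origin: corner (14,65) at mark
o=m-14*ex-65*ey; print('target square origin',o)
# side camera check of mark & edges: project prediction
q=cv2.imread('pics/side0.png'); cm=bot.camera_model('side')
K=np.array([[cm['fx'],0,cm['cx']],[0,cm['fy'],cm['cy']],[0,0,1]])
pts=[np.r_[m+a*ex+b*ey,19]/1000 for a,b in((0,0),(45,0),(0,40),(0,-200))]
uv=cv2.projectPoints(np.array(pts),np.array(cm['rvec'],float),np.array(cm['tvec'],float),K,None)[0][:,0]
print(uv.round(1))
f=8; c=cv2.resize(q[195:270,325:405],None,fx=f,fy=f,interpolation=cv2.INTER_NEAREST)
for a,b in((0,1),(2,3)):
    z=lambda t:tuple(int(k) for k in ((uv[t]+.5-[325,195])*f))
    cv2.line(c,z(a),z(b),(0,0,255),1)
cv2.imwrite('pics/cropB.png',c)
E
```

```text
board yaw 7.654425 res std 0.6107911157006622
mark along edge [118.8 118.8 119.1 118.8 118.5 119.  119.  118.4 118.9 119.4] mean 118.8724293850691
mark origin mm [522.25787227 -28.92615239]
edge ext -121.96708314134571 148.54966273392776
target square origin [517.04048316 -95.21173756]
[[345.1 220.2]
 [360.6 217.3]
 [340.2 212.1]
 [375.2 269.6]]
```

View pics/cropB.png

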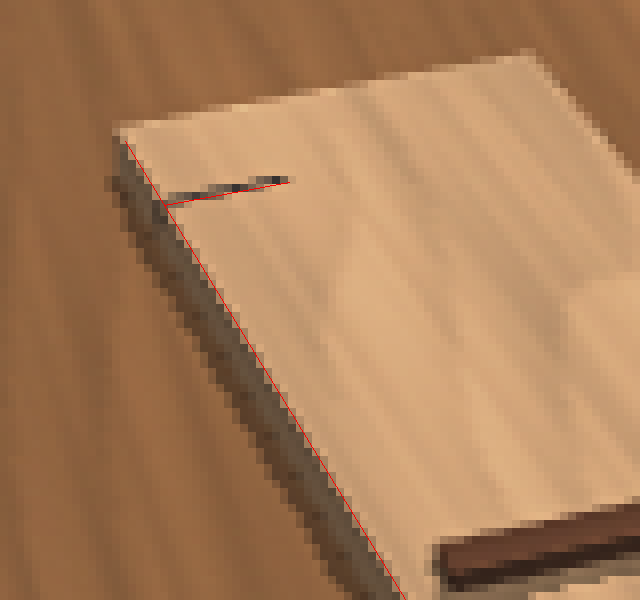

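Both cameras agree to within about 2 mm. Measured poses:
- **Square:** origin (0.4575, 0.2905), yaw 1.25°
- **Board:** yaw 7.65°
- **Target origin:** (0.517, −0.095)

Next I move above the square.

```bash
python3 -m jog '[[0,9.66,31.84,-4.2,0,0,13.62],[0,9.66,31.84,-4.2,0,0,13.62],[0,9.66,31.84,-4.2,0,0,13.62],[0,9.66,31.84,-4.2,0,0,13.62],[0,9.66,31.84,-4.2,0,0,13.62]]' 30; python3 -c "
from workcell import bot;print(bot.get_obs())"
```

```text
time: 1.3
ee_pos: [0.2881, -0.2667, 0.1998]
tcp_rot: [-90.0, -0.0, -23.6]
wrist_force: [0.9, 0.2, 0.5]
opening: 0.0854
{'time': 1.3, 'q': array([-4.27925873e+01, -1.70753105e+01, -1.35966031e+01,  9.34371879e+01,
        7.07015026e-03,  7.07906666e+01]), 'qd': array([ 61.96527869, -33.72363042, -33.19128777,   0.21950944,
         0.30739167, -23.98228941]), 'joint_efforts': array([-10.84795475, -24.13904786,  48.34791183,   0.54382939,
        -0.22266869,   0.53784046]), 'ee_pos': array([ 0.28812911, -0.26669332,  0.19979498]), 'tcp_rot': array([-9.00069843e+01, -4.15340189e-02, -2.35832488e+01]), 'wrist_force': array([0.88889677, 0.17934604, 0.51673635]), 'torque': array([ 0.0121769 , -0.04519696,  0.00511587]), 'opening': 0.08535493425734189}
```

```bash
python3 -m jog '[[0,6.78,22.36,-2.95,0,0,5.03],[0,6.78,22.36,-2.95,0,0,5.03],[0,6.78,22.36,-2.95,0,0,5.03],[0,6.78,22.36,-2.95,0,0,5.03],[0,6.78,22.36,-2.95,0,0,5.03]]'; python3 -m jog '[[0,3.9,12.86,-1.7,0,0,0],[0,3.9,12.86,-1.7,0,0,0],[0,3.9,12.86,-1.7,0,0,0],[0,3.9,12.86,-1.7,0,0,0],[0,3.9,12.86,-1.7,0,0,0]]'
```

```text
time: 1.8
ee_pos: [0.3602, -0.0291, 0.1688]
tcp_rot: [-90.0, -0.1, 1.3]
wrist_force: [1.0, -0.4, 0.2]
opening: 0.0854
time: 2.3
ee_pos: [0.4322, 0.2087, 0.1372]
tcp_rot: [-90.0, -0.0, 1.3]
wrist_force: [1.4, -1.0, 0.9]
opening: 0.0855
```

```bash
python3 -m jog '[[0,1.01,3.27,-1,0,0,0],[0,1.01,3.27,-1.5,0,0,0],[0,1.01,3.27,-2.6,0,0,0],[0,1.01,3.27,-2.6,0,0,0],[0,1.01,3.27,-2.6,0,0,0]]'
```

```text
time: 2.8
ee_pos: [0.457, 0.2876, 0.0726]
tcp_rot: [-90.0, 0.0, 1.3]
wrist_force: [0.2, -0.3, 0.5]
opening: 0.0852
```

```bash
python3 -m jog '[[0,0,0.08,-1,0,0,0],[0,0,0.08,-2,0,0,0],[0,0,0.08,-2.5,0,0,0],[0,0,0.08,-2.7,0,0,0],[0,0,0.08,-2.7,0,0,0]]'; python3 -m jog '[[0.4,0,0,0,0,0,0],[0.7,0,0,0,0,0,0],[0.9,0,0,0,0,0,0],[0.9,0,0,0,0,0,0],[0.9,0,0,0,0,0,0]]' 40
```

```text
time: 3.3
ee_pos: [0.4577, 0.2898, 0.0057]
tcp_rot: [-90.0, -0.0, 1.2]
wrist_force: [-0.4, -0.7, -0.2]
opening: 0.0851
time: 3.8
ee_pos: [0.4578, 0.2903, 0.0055]
tcp_rot: [-90.0, -0.1, 1.3]
wrist_force: [0.6, -0.2, 3.4]
opening: 0.0272
```

```bash
python3 -m jog '[[0.9,0,0,0,0,0,0],[0.9,0,0,0.3,0,0,0],[0.9,0,0,1,0,0,0],[0.9,0,0,1.8,0,0,0],[0.9,0,0,1.8,0,0,0]]'; python3 - <<'E'
from h import *
print(bot.get_obs()['opening'],bot.get_obs()['wrist_force'])
n,f='side','side1.png'
p,d=snap(n,f); cv2.imwrite('pics/side1c.png',cv2.resize(p[60:260,180:440],None,fx=3,fy=3)[:,:,::-1])
E
```

```text
time: 4.3
ee_pos: [0.4581, 0.2906, 0.0519]
tcp_rot: [-89.9, -0.1, 1.3]
wrist_force: [-0.1, -0.2, -4.7]
opening: 0.0273
0.02732880623969444 [-0.09852034 -0.19256079 -4.67634026]
```

View pics/side1c.png

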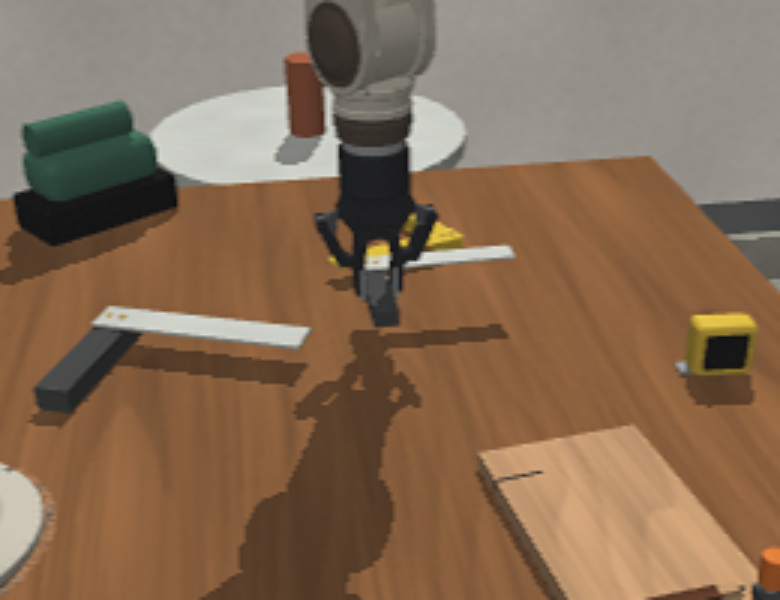

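The square is held level, clear of everything, at (380,290) in the crop. Next I carry it to about 45 mm short of the board edge, parallel to it.

```bash
python3 -m jog '[[0.9,0.03,-0.8,0,0,0,0.1],[0.9,0.1,-2.4,0,0,0,0.4],[0.9,0.17,-4.2,0,0,0,0.8],[0.9,0.24,-6.0,0,0,0,1.28],[0.9,0.31,-7.8,0,0,0,1.28]]' 60; python3 -m jog '[[0.9,0.07,-1.8,0,0,0,0],[0.9,0.14,-3.6,0,0,0,0],[0.9,0.21,-5.4,0,0,0,0],[0.9,0.26,-7,0,0,0,0],[0.9,0.27,-7.87,0,0,0,0]]';python3 -m jog '[[0.9,0,0,0,0,0,0],[0.9,0,0,-0.5,0,0,0],[0.9,0,0,-1,0,0,0],[0.9,0,0,-1.3,0,0,0],[0.9,0,0,-1.3,0,0,0]]'; python3 - <<'E'
from h import *
p,d=snap('top','top2.png'); q,e=snap('side','side2.png')
a=cv2.resize(p[110:230,300:470],None,fx=4,fy=4)[:,:,::-1]; b=cv2.resize(q[150:290,260:420],None,fx=4,fy=4)[:,:,::-1]
cv2.imwrite('pics/t2.png',a); cv2.imwrite('pics/s2.png',b)
E
```

```text
time: 4.85
ee_pos: [0.4639, 0.0933, 0.0481]
tcp_rot: [-90.0, 0.1, 7.8]
wrist_force: [1.3, -0.4, -5.1]
opening: 0.0261
time: 5.35
ee_pos: [0.4707, -0.1043, 0.0482]
tcp_rot: [-90.0, 0.1, 7.5]
wrist_force: [0.2, -0.0, -4.9]
opening: 0.0268
time: 5.85
ee_pos: [0.4706, -0.1007, 0.0152]
tcp_rot: [-89.9, 0.2, 7.7]
wrist_force: [0.1, 0.2, -4.3]
opening: 0.0265
```

View pics/t2.png

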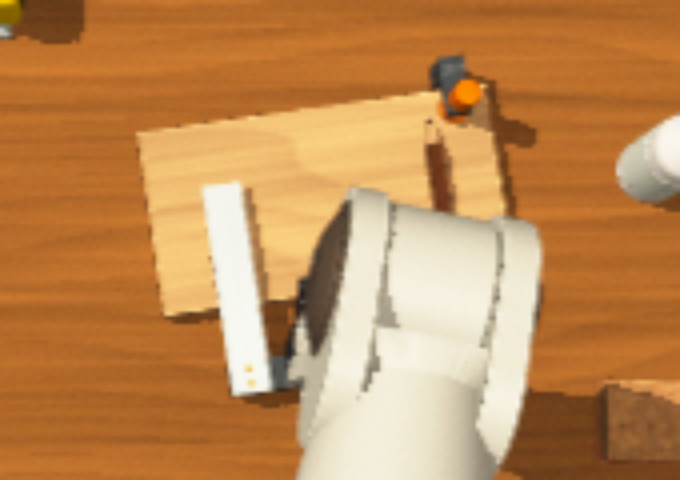

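View pics/s2.png

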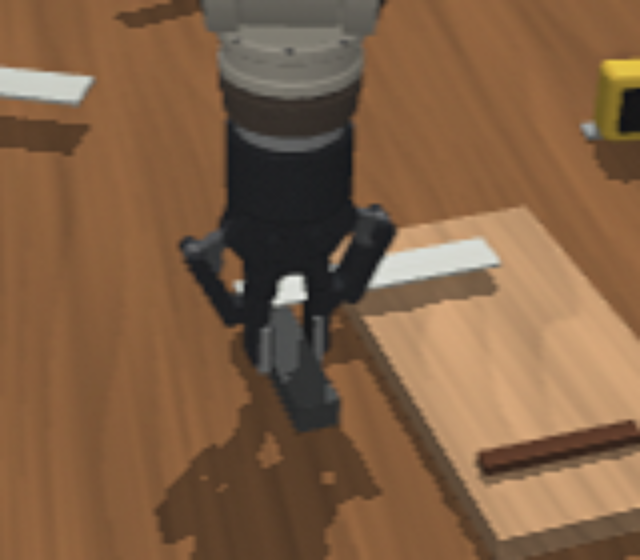

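Blade is over the board at (235,260) in the top crop, parallel to the mark line. The pencil and clamp are clear. I'll measure it while it is still gripped.

```bash
python3 - <<'E'
from h import *
p=cv2.imread('pics/top2.png')[:,:,::-1]
m=np.array([.52226,-.02893]); th=np.radians(7.65); ex=np.array([np.cos(th),np.sin(th)]); ey=np.array([-np.sin(th),np.cos(th)])
c,y,L=blade('top',p,(150,212,346,369),.0325)
R=cv2.Rodrigues(np.array([0,0,np.radians(y)]))[0][:2,:2]
o=c-R@[.075,.049]; k=o+R@[.014,.065]
print(y,L,'origin',o,'corner rel mark mm: x',1000*(k-m)@ex,'y',1000*(k-m)@ey)
E
```

```text
9.136145836944179 [0.17801386 0.04172661] origin [ 0.47502994 -0.09911022] corner rel mark mm: x -43.84268209530789 y 2.0729558039249394
```

```bash
python3 -m jog '[[0.9,0,0,-0.1,0,0,0],[0.9,0,0,-0.2,0,0,0],[0.9,0,0,-0.3,0,0,0],[0.9,0,0,-0.36,0,0,0],[0.9,0,0,-0.36,0,0,0]]'; cat > meas.py <<'E'
from h import *
import sys
m=np.array([.52226,-.02893]); th=np.radians(7.65); ex=np.array([np.cos(th),np.sin(th)]); ey=np.array([-np.sin(th),np.cos(th)])
def pose(n,p,h,seed):
    b=p.min(2); k=(b>155).astype(np.uint8); lab=cv2.connectedComponents(k)[1]
    a=lab==lab[seed]; r,c=np.nonzero(a); P=onplane(n,r,c,h)[:,:2]
    ce,wh,an=cv2.minAreaRect((P*1000).astype(np.float32)); 
    cc=P.mean(0); e,v=np.linalg.eigh(np.cov(P.T)); u=v[:,1]*np.sign(v[0,1]); y=np.arctan2(u[1],u[0])
    w=np.array([-u[1],u[0]]); o=cc-.075*u-.049*w; ke=o+.014*u+.065*w
    print(n,len(r),'yaw-board',round(np.degrees(y-th),2),'size',np.round(np.sqrt(12*e),4),'origin',o.round(4),'corner rel mark mm',(1000*(ke-m)@ex).round(1),(1000*(ke-m)@ey).round(1))
if __name__=='__main__':
    tag=sys.argv[1]; p,d=snap('top',f'top{tag}.png'); q,e=snap('side',f'side{tag}.png')
    for n,im,rect in(('top',p,(150,212,340,375)),('side',q,(190,260,300,400))):
        b=im.min(2).copy(); z=np.zeros_like(b); r0,r1,c0,c1=rect; z[r0:r1,c0:c1]=b[r0:r1,c0:c1]
        lab,st=cv2.connectedComponentsWithStats((z>155).astype(np.uint8))[1:3]; i=1+np.argmax(st[1:,4]); r,c=np.nonzero(lab==i)
        pose(n,im,.023,(r[len(r)//2],c[len(c)//2]))
E
python3 meas.py 3
```

```text
time: 6.45
ee_pos: [0.4716, -0.1017, 0.008]
tcp_rot: [-90.0, 0.0, 7.7]
wrist_force: [-1.1, -0.1, -5.1]
opening: 0.0261
top 513 yaw-board 0.15 size [0.0334 0.1785] origin [ 0.4723 -0.1012] corner rel mark mm -45.3 0.0
side 220 yaw-board 3.71 size [0.0325 0.086 ] origin [ 0.5215 -0.0949] corner rel mark mm 0.2 0.5
```

```bash
python3 -m jog '[[0.9,0,0,-0.06,0,0,0],[0.9,0,0,-0.06,0,0,0]]'; python3 -m jog '[[0.9,0,0,-0.05,0,0,0],[0.9,0,0,-0.05,0,0,0],[0.9,0,0,-0.05,0,0,0]]'
```

```text
time: 6.75
ee_pos: [0.4717, -0.1017, 0.0067]
tcp_rot: [-90.0, 0.0, 7.7]
wrist_force: [-0.8, -0.4, -5.0]
opening: 0.0264
time: 7.05
ee_pos: [0.4719, -0.1017, 0.0056]
tcp_rot: [-90.0, -0.0, 7.7]
wrist_force: [0.3, -0.5, -4.1]
opening: 0.026
```

```bash
python3 -m jog '[[0.9,0,0,-0.04,0,0,0],[0.9,0,0,-0.04,0,0,0],[0.9,0,0,-0.04,0,0,0]]'
```

```text
time: 7.35
ee_pos: [0.4719, -0.1017, 0.0055]
tcp_rot: [-90.0, -0.0, 7.7]
wrist_force: [-4.2, 0.9, 4.8]
opening: 0.0264
```

```bash
python3 -m jog '[[0.45,0,0,0,0,0,0],[0.45,0,0,0,0,0,0],[0.45,0,0,0,0,0,0],[0.45,0,0,0,0,0,0]]'; python3 -m jog '[[0.45,0,0,0.5,0,0,0],[0.45,0,0,1.5,0,0,0],[0.45,0,0,2.4,0,0,0],[0.45,0,0,2.4,0,0,0]]'; python3 meas.py 4
```

```text
time: 7.75
ee_pos: [0.4719, -0.1017, 0.0046]
tcp_rot: [-90.0, -0.0, 7.7]
wrist_force: [0.6, 0.2, 0.2]
opening: 0.0474
time: 8.15
ee_pos: [0.4737, -0.1021, 0.0685]
tcp_rot: [-90.1, -0.3, 7.7]
wrist_force: [-0.1, -0.3, -0.0]
opening: 0.0466
top 510 yaw-board 0.26 size [0.0332 0.178 ] origin [ 0.4722 -0.1012] corner rel mark mm -45.5 0.1
side 427 yaw-board 1.24 size [0.032  0.1731] origin [ 0.4764 -0.1011] corner rel mark mm -42.5 -0.1
```

```bash
python3 -m jog '[[1,-0.8,-0.04,0,0,0,0],[1,-1.6,-0.09,0,0,0,0],[1,-1.6,-0.09,0,0,0,0],[1,-1.6,-0.09,0,0,0,0],[1,-1.6,-0.09,0,0,0,0]]'; python3 -m jog '[[1,0,0,-1,0,0,0],[1,0,0,-2,0,0,0],[1,0,0,-2.4,0,0,0],[1,0,0,-2.4,0,0,0],[1,0,0,-2.4,0,0,0]]'
```

```text
time: 8.75
ee_pos: [0.4322, -0.1039, 0.0643]
tcp_rot: [-90.0, 0.0, 7.7]
wrist_force: [0.2, 0.2, -0.4]
opening: -0.0003
time: 9.25
ee_pos: [0.4323, -0.104, 0.0052]
tcp_rot: [-90.0, -0.0, 7.7]
wrist_force: [1.3, -0.4, 0.4]
opening: -0.0
```

```bash
python3 -m jog '[[1,0.16,0.021,0.03,0,0,0],[1,0.32,0.043,0.05,0,0,0],[1,0.48,0.064,0.05,0,0,0],[1,0.64,0.085,0.05,0,0,0],[1,0.8,0.107,0.05,0,0,0]]';python3 -m jog '[[1,0.16,0.021,0,0,0,0],[1,0.32,0.043,0,0,0,0],[1,0.48,0.064,0,0,0,0],[1,0.64,0.085,0,0,0,0],[1,0.8,0.107,0,0,0,0]]'; python3 meas.py 5
```

```text
time: 9.75
ee_pos: [0.4518, -0.1013, 0.0059]
tcp_rot: [-90.0, 0.0, 7.7]
wrist_force: [-5.4, -0.8, 3.5]
opening: -0.0003
time: 10.25
ee_pos: [0.4721, -0.0986, 0.0057]
tcp_rot: [-90.0, 0.0, 7.7]
wrist_force: [-5.0, -1.6, 3.9]
opening: 0.0001
top 518 yaw-board 0.67 size [0.0338 0.1771] origin [ 0.4997 -0.0969] corner rel mark mm -18.1 0.8
side 312 yaw-board 2.44 size [0.0323 0.1223] origin [ 0.5284 -0.0945] corner rel mark mm 8.6 -0.2
```

```bash
python3 -m jog '[[1,0.1,0.013,0,0,0,0],[1,0.2,0.027,0,0,0,0],[1,0.3,0.04,0,0,0,0],[1,0.4,0.053,0,0,0,0],[1,0.5,0.067,0,0,0,0]]';python3 -m jog '[[1,0.03,0.004,0,0,0,0],[1,0.06,0.008,0,0,0,0],[1,0.09,0.012,0,0,0,0],[1,0.12,0.016,0,0,0,0]]'; python3 meas.py 6
```

```text
time: 10.85
ee_pos: [0.4845, -0.0969, 0.0057]
tcp_rot: [-90.0, 0.0, 7.7]
wrist_force: [-2.9, -0.4, 1.2]
opening: 0.0003
time: 11.25
ee_pos: [0.4873, -0.0965, 0.0058]
tcp_rot: [-90.0, 0.0, 7.7]
wrist_force: [-2.5, -0.5, 1.5]
opening: -0.0
top 517 yaw-board 0.69 size [0.0339 0.1779] origin [ 0.5149 -0.0948] corner rel mark mm -2.8 0.8
side 305 yaw-board 2.41 size [0.0323 0.1214] origin [ 0.5436 -0.0927] corner rel mark mm 24.0 -0.6
```

Friction is about 2.5–3 N with roughly 2–3 mm left. From here I go in 0.5 mm rows and check the force after each call.

```bash
python3 -m jog '[[1,0.02,0.003,0,0,0,0],[1,0.04,0.005,0,0,0,0],[1,0.04,0.005,0,0,0,0]]';python3 -m jog '[[1,0.02,0.003,0,0,0,0],[1,0.04,0.005,0,0,0,0],[1,0.04,0.005,0,0,0,0]]'
```

```text
time: 11.65
ee_pos: [0.4884, -0.0964, 0.0058]
tcp_rot: [-90.0, -0.0, 7.7]
wrist_force: [-3.0, -1.0, 1.0]
opening: 0.0001
time: 11.95
ee_pos: [0.4894, -0.0963, 0.0058]
tcp_rot: [-90.0, -0.0, 7.7]
wrist_force: [-4.0, 0.0, 1.1]
opening: -0.0006
```

```bash
python3 -m jog '[[1,0.02,0.003,0,0,0,0],[1,0.02,0.003,0,0,0,0]]'
```

```text
time: 12.15
ee_pos: [0.4898, -0.0962, 0.0057]
tcp_rot: [-90.0, 0.0, 7.7]
wrist_force: [-3.0, -0.7, 1.5]
opening: -0.0001
```

```bash
python3 -m jog '[[1,0.02,0.003,0,0,0,0],[1,0.02,0.003,0,0,0,0]]';python3 -m jog '[[1,0.02,0.003,0,0,0,0],[1,0.02,0.003,0,0,0,0]]'; python3 meas.py 7
```

```text
time: 12.35
ee_pos: [0.4902, -0.096, 0.0057]
tcp_rot: [-90.0, 0.0, 7.7]
wrist_force: [-4.1, 0.7, 1.1]
opening: -0.0001
time: 12.55
ee_pos: [0.4902, -0.096, 0.0057]
tcp_rot: [-90.0, 0.1, 7.7]
wrist_force: [-6.2, -0.1, 2.3]
opening: -0.0
top 513 yaw-board 0.18 size [0.0338 0.1778] origin [ 0.5181 -0.0944] corner rel mark mm 1.0 0.7
side 307 yaw-board 2.44 size [0.0323 0.1217] origin [ 0.5468 -0.0926] corner rel mark mm 27.0 -0.9
```

```bash
python3 -m jog '[[1,0.02,0.003,0,0,0,0],[1,0.02,0.003,0,0,0,0]]';python3 -m jog '[[1,0.02,0.003,0,0,0,0],[1,0.02,0.003,0,0,0,0],[1,0.02,0.003,0,0,0,0]]'
```

```text
time: 12.85
ee_pos: [0.4903, -0.096, 0.0057]
tcp_rot: [-90.0, 0.1, 7.6]
wrist_force: [-8.6, -0.7, 3.6]
opening: -0.0002
time: 13.15
ee_pos: [0.4904, -0.096, 0.0056]
tcp_rot: [-90.0, 0.2, 7.6]
wrist_force: [-12.0, -0.7, 6.3]
opening: 0.0003
```

The TCP has stalled at 12 N, so the stock is pressed. I back off, lift, swing clear and check.

```bash
python3 -m jog '[[1,0,0,0,0,0,0],[1,-0.1,-0.013,0,0,0,0],[1,-0.3,-0.04,0,0,0,0],[1,-1,-0.13,0,0,0,0],[1,-1.2,-0.16,0,0,0,0]]';python3 -m jog '[[1,0,0,1,0,0,0],[1,0,0,3,0,0,0],[1,-1,-1,5,0,0,0],[1,-2,-3,6,0,0,0],[1,-2,-5,6,0,0,0]]'; python3 meas.py 8; python3 - <<'E'
import cv2,numpy as np
p=cv2.imread('pics/top8.png'); q=cv2.imread('pics/side8.png')
a=cv2.resize(p[130:215,325:435],(400,309),interpolation=0); b=cv2.resize(q[185:275,290:400],(400,327),interpolation=0)
o=np.zeros((327,800,3),np.uint8); o[:309,:400]=a; o[:,400:]=b; cv2.imwrite('pics/f8.png',o)
E
```

```text
time: 13.65
ee_pos: [0.4611, -0.1, 0.0058]
tcp_rot: [-90.0, -0.0, 7.7]
wrist_force: [-0.1, 0.1, 0.2]
opening: -0.0
time: 14.15
ee_pos: [0.4145, -0.2087, 0.1573]
tcp_rot: [-90.2, -0.3, 7.8]
wrist_force: [1.7, -0.7, -0.6]
opening: 0.0003
top 512 yaw-board 0.21 size [0.0337 0.1779] origin [ 0.5182 -0.0944] corner rel mark mm 1.0 0.7
side 462 yaw-board 0.3 size [0.0328 0.1767] origin [ 0.5157 -0.0933] corner rel mark mm -1.4 2.2
```

View pics/f8.png

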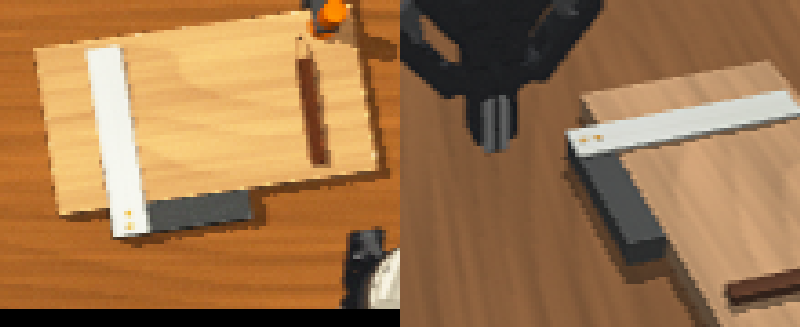

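The stock lies flush along the edge with the blade at the mark. As one last cross-check, I measure the mark in the side camera's first picture and compare it with that camera's blade reading.

```bash
python3 - <<'E'
from meas import *
p=cv2.imread('pics/side0.png').astype(float).sum(2); M=[]
for c in range(348,358):
    r0=220.2-.19*(c-345)-.8; i=np.arange(int(r0)-3,int(r0)+5); v=p[i,c]; b=np.interp(i,[i[0],i[-1]],[v[0],v[-1]]); w=np.clip(b-v-15,0,None); M.append(((w*i).sum()/w.sum(),c))
M=np.array(M); Q=onplane('side',M[:,0],M[:,1],.019)[:,:2]; s=1000*(Q-m)@ey; print(s.round(1),np.median(s))
E
python3 -m jog '[[1,0,0,0,0,0,0],[1,0,0,0,0,0,0]]'
```

```text
[2.4 2.2 1.8 2.4 2.2 3.1 2.5 1.7 2.1 2.7] 2.2985969547035277
time: 14.45
ee_pos: [0.4142, -0.2073, 0.1528]
tcp_rot: [-90.0, 0.0, 7.7]
wrist_force: [-0.2, -0.4, -0.3]
opening: -0.0001
```

The side camera puts the mark at +2.3 mm and the corner at +2.2 mm, an error of about 0 mm. The top camera gives +0.7 mm. Both are within 3 mm, so I hand the job in.

```bash
python3 -c "
from workcell import bot
print(bot.job_done())"
```

```text
the job is handed in; nothing more can be done
None
```

The square is in place, flat on the bench and released, with its stock against the board's near edge and the blade's outer edge at the pencil mark. I gripped the smaller aluminium square by its stock and set it down about 45 mm short of the board with the blade over it. Then I pushed it home with closed fingers to about 12 N at the wrist, backed off and lifted clear. The job was handed in at about 14.5 s.

**Last checks:**
- **Blade edge from the mark:** +0.7 mm by the top camera and about −0.1 mm by the side camera.
- **Stock angle to the edge:** 0.2° to 0.3°, at the limit of what the cameras resolve.
- **Disagreement:** the corner's distance from the near edge read +1.0 mm by the top camera and −1.4 mm by the side camera, which is within the 2 mm calibration. I take it as flush because the fingers stopped moving while the push force rose from about 4 to 12 N.
- **Other things on the bench:** nothing on the route was touched. The pencil and clamp look undisturbed in the last picture; I did not re-measure the tape measure, sanding block or glue.

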